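Lever open the wide print press and hold it

TASK

Two small print presses stand on the table, one with a wide steel flap and one with a narrow one; open the wide one so that the print can be drawn out: push the peg of its safety catch round with a fingertip until the catch is swung right out from under the lever, then press down the long end of its lever so that the front edge of the heavy flap rises by at least 15 mm. Finish while still holding the lever down, with the flap raised and still. Nothing is to be gripped or lifted by hand: do not touch the flap itself, leave the lever resting on its fulcrum, and leave the narrow press and the things lying about alone.

Things in the scene. Friction and masses are not known exactly. Their poses are not given: they have to be found in the camera images.
- wide_press: the wide press: a wooden bed 120 mm long, 220 mm wide and 60 mm high with a sheet of paper on it, fixed to the table, with a narrow wooden sole (12 mm high, 64 mm wide) running out in front of it. Origin on the table under the fulcrum rod; the bed lies 80 to 200 mm to its +x, the long end of the lever lies to its -x, z up. It does not move.
- wide_flap: the steel flap of the wide press, 150 mm long, 200 mm wide, 8 mm thick, about 1.9 kg, no handle, hinged at the back of the bed (185 mm to +x of the press origin, 66 mm up). Origin at the middle of its lower front edge: 35 mm to +x of the press origin, 62 mm up while closed, 45 mm in front of the bed, over the lever's short end; it rises as the flap opens.
- wide_lever: steel lever, flat bar 24 mm wide, 8 mm thick, resting loose on a fulcrum rod between two cheeks (40 mm over both, 82 mm high). Origin where it sits on the rod, 60 mm up; axes as the press at rest, though the bar then slopes up 0.16 rad towards -x. Short end: 55 mm to +x, under the flap's edge. Long end: 200 mm to -x, with a round pad.
- wide_pad (a point): middle of the upper face of the round press pad (40 mm diameter, 10 mm thick) at the long end of that lever, 176 mm to -x of the lever's origin and about 98 mm above the table at rest. Lowering the pad by 45 mm raises the flap's front edge by about 14 mm, by 60 mm about 18 mm; the table stops it after about 80 mm. It takes about 2 to 4 N.
- wide_catch (a joint): angle (rad) of the safety catch, a flat bar swivelling on an upright post: 0 = its arm lies across under the lever and blocks it (flap rises only about 4 mm), 1.57 = its stop, bar along the lever and clear of it. Grows clockwise from above: the peg goes from +y of the post to +x of it. Friction about 0.06 N m; stays where left.
- wide_catch_axis (a point): point on the catch's swivel axis at the top of its bar, 67 mm above the table; 70 mm to -x and 70 mm to +y of the press origin (press axes).
- wide_peg (a point): middle of the catch's upright round peg (14 mm diameter, standing free from 67 to 104 mm above the table; this point is 91 mm up), 55 mm from the swivel axis: to +y of it at 0, to +x of it at 1.57 (press axes). Pushed sideways with a fingertip.
- narrow_press: the narrow press: a wooden bed 120 mm long, 130 mm wide and 60 mm high with a sheet of paper on it, fixed to the table, with a narrow wooden sole (12 mm high, 64 mm wide) running out in front of it. Origin on the table under the fulcrum rod; the bed lies 80 to 200 mm to its +x, the long end of the lever lies to its -x, z up. It does not move.
- narrow_flap: the steel flap of the narrow press, 150 mm long, 110 mm wide, 8 mm thick, about 1.2 kg, no handle, hinged at the back of the bed (185 mm to +x of the press origin, 66 mm up). Origin at the middle of its lower front edge: 35 mm to +x of the press origin, 62 mm up while closed, 45 mm in front of the bed, over the lever's short end; it rises as the flap opens.
- narrow_lever: steel lever, flat bar 24 mm wide, 8 mm thick, resting loose on a fulcrum rod between two cheeks (40 mm over both, 82 mm high). Origin where it sits on the rod, 60 mm up; axes as the press at rest, though the bar then slopes up 0.16 rad towards -x. Short end: 55 mm to +x, under the flap's edge. Long end: 200 mm to -x, with a round pad.
- narrow_pad (a point): middle of the upper face of the round press pad (40 mm diameter, 10 mm thick) at the long end of that lever, 176 mm to -x of the lever's origin and about 98 mm above the table at rest. Lowering the pad by 45 mm raises the flap's front edge by about 14 mm, by 60 mm about 18 mm; the table stops it after about 80 mm. It takes about 2 to 4 N.
- narrow_catch (a joint): angle (rad) of the safety catch, a flat bar swivelling on an upright post: 0 = its arm lies across under the lever and blocks it (flap rises only about 4 mm), 1.57 = its stop, bar along the lever and clear of it. Grows clockwise from above: the peg goes from +y of the post to +x of it. Friction about 0.06 N m; stays where left.
- narrow_catch_axis (a point): point on the catch's swivel axis at the top of its bar, 67 mm above the table; 70 mm to -x and 70 mm to +y of the press origin (press axes).
- narrow_peg (a point): middle of the catch's upright round peg (14 mm diameter, standing free from 67 to 104 mm above the table; this point is 91 mm up), 55 mm from the swivel axis: to +y of it at 0, to +x of it at 1.57 (press axes). Pushed sideways with a fingertip.
- eraser: a small blue and white eraser, 19x53x12 mm, loose, to be left alone. Origin at the middle of its underside.
- tube_carmine: a paint tube, 28x92x21 mm, lying, loose, to be left alone. Origin at the middle of its underside.
- tube_sky: a slightly smaller paint tube, 26x84x20 mm, lying, loose, to be left alone. Origin at the middle of its underside.
- kneaded_eraser: a grey lump of kneaded eraser, 30x38x17 mm, loose, to be left alone. Origin at the middle of its underside.

How it is judged:
By the outcome, as a careful person would: the job done as asked, in the order asked, and still so for the second after the job is handed in, while the arm keeps its last pose, push and grip.
It also fails if it takes over 51 s, if anything falls off the work surface, if the arm or the gripper's body presses on something with over 40 N, if the wrist force passes 120 N, or if a joint passes its speed limit or range.

ROBOT

A 6-joint arm with a two-finger parallel gripper is mounted at the origin on a cart in front of the work surface, level with it; the furniture and walls round the work are solid. World frame = base frame: x ahead of the robot, y to its left, z up, the work surface at z = 0. Lengths are in m, angles in rad, forces in N, time in s.
With the tool pointing down it reaches from about 0.3 to 0.775 m from the base axis. Payload 14.6 kg.
Tool frame: the origin (TCP) lies midway between the tips of the shut fingers; the grasp point (between the pads) lies 19 mm behind it (ctrl.tcp_to_grasp is the distance from the TCP to the grasp point, in m); x points along the fingers, y is the direction in which the jaws open and shut, and the axes are right-handed (so a half turn about x gives the same grasp; the last joint's range is limited). The gripper opens to 94 mm and grips with 3 to 60 N. Pads are 16 mm wide; open, the fingers measure 119 mm over their backs; the gripper's body (75 mm by 177 mm) begins 78 mm behind the grasp point.
Start: joints at [1.125, 0.3, 1.521, -0, 1.321, -0.067], TCP at [0.203, 0.511, 0.205] pointing down, gripper open.
Joint ranges: [-3.03, 3.03], [-0.79, 2.21], [0.23, 2.52], [-1.04, 4.18], [0, 3.07], [-2.55, 2.55]. Speed limits (rad/s): [2.22, 2.22, 2.57, 3.14, 3.14, 3.14].

INTERFACE

Orientations are given as [roll, pitch, yaw] about the fixed x, y, z axes, in that order (R = Rz(yaw) Ry(pitch) Rx(roll)).
In Python, from station import ctrl gives the robot as it stands.
- The arm moves only by the tool jog_arm, never from a script. Its argument "rows" is one flat list of numbers, 7 for each row, row after row: the shift along the world's x, y, z in m, then the turn, a rotation vector about the world's x, y, z in degrees, then the closure, from 0 (fully open) to 1 (shut). A call has 1 to 8 rows; each row shifts and turns the commanded pose from where the row before left it; what a row does not reach is not made up. A row lasts 1/12 s, in which the tool goes at most 41.7 mm and 7.16 degrees, less where a joint would pass 70% of its speed; a pose out of reach is approached as far as the arm can. A call with a gripper value outside its range is refused whole. The fingers move at their own pace and stop on an object; "squeeze" is the grip in N (left out, the last holds). Time passes only in rows, so rows that do not move let the fingers close. It gives the time, the measured TCP pose, the force and the opening at its end, in the units of the state.
- ctrl.get_obs(): the state, without advancing time (a new reading comes with each control period).
- ctrl.camera(name): name is "side" or "top"; returns (picture, depth): 420x560x3 uint8, red, green, blue; 420x560 float32, m along the optical axis (not along the pixel's ray), 0 where there is no reading.
- ctrl.camera_model(name): a dict with "K" (3x3 intrinsics, pixels), "extrinsics" (4x4, takes a point from camera to world coordinates). Camera axes: x right, y down, z forward; pixel columns grow to the right and rows downward; lengths in m; the calibration is good to about 2 mm. A picture is of the moment at which its call begins. camera_model takes no time and is no camera call.
- ctrl.hand_in(): hands the job in, once; it reports no verdict.
The state is a dict: "time_s": time; "qpos": joint angles; "joint_vel": joint speeds; "tau": joint torques, N m; "ee_pos": TCP position; "eef_rot": TCP orientation; "force": force on the tool from outside, world axes, zero at the start; "moment": the same for the moment, N m; "grip_width": finger opening in m.
Only numpy, scipy, OpenCV 4.12 (cv2) and the standard library are available. Lean on these libraries where they do the work, as an engineer would, in place of code of your own. Each camera call takes 0.05 s, during which the arm holds its last target.

## Working session

There is one attempt and no reset: what is moved stays moved. The work goes in short steps, Python scripts to look and compute and a tool call to move; the robot and the scene stay as the last step left them, time stands still between calls to the robot, and variables do not carry over. Pictures are saved under pics/ and viewed, and the job is handed in when it is done.

Besides the shell and the picture viewer there is one more tool, called after "Emit:" as name(argument=value, ...), one argument or row to a line, values as JSON. jog_arm: Moves the arm, as the interface text tells. Its arguments: {"type":"object","properties":{"rows":{"type":"array"},"squeeze":{"type":"number"}},"required":["rows"]}

```bash
mkdir -p pics; python3 - <<'E'
from station import ctrl
import cv2,numpy as np
o=ctrl.get_obs();print(o)
for n in("top","side"):
    p,d=ctrl.camera(n);cv2.imwrite(f"pics/{n}0.png",p[:,:,::-1]);np.savez(f"pics/{n}0.npz",p=p,d=d)
    print(ctrl.camera_model(n))
E
```

```text
{'time_s': 0.0, 'qpos': array([ 1.12538856e+00,  3.00489281e-01,  1.52162273e+00,  1.00114963e-05,
        1.32067900e+00, -6.66147291e-02]), 'joint_vel': array([0.0015915 , 0.00041238, 0.00124409, 0.00175424, 0.00027806,
       0.00110719]), 'tau': array([ 5.63646372e-04, -5.31828904e+01, -3.52712417e+01,  7.08940532e-02,
        2.45553948e-02, -1.16721890e-04]), 'ee_pos': array([0.20327864, 0.51075945, 0.20485874]), 'eef_rot': array([-1.64550275,  1.56959792, -2.02429827]), 'force': array([-0.00488221, -0.66104845,  0.57175463]), 'moment': array([ 0.00716854,  0.03368606, -0.03907238]), 'grip_width': 0.0937065656061789}
{'K': array([[500.88297779,   0.        , 279.34695576],
       [  0.        , 500.88297779, 208.40293302],
       [  0.        ,   0.        ,   1.        ]]), 'extrinsics': array([[-0.02779803, -0.99456689,  0.10031934,  0.40241362],
       [-0.99953563,  0.02890868,  0.0096342 ,  0.10002677],
       [-0.01248195, -0.10000494, -0.99490865,  1.33751225],
       [ 0.        ,  0.        ,  0.        ,  1.        ]])}
{'K': array([[384.75953173,   0.        , 289.14352189],
       [  0.        , 384.75953173, 216.10937525],
       [  0.        ,   0.        ,   1.        ]]), 'extrinsics': array([[ 0.89403279, -0.26675767,  0.35992461,  0.1152703 ],
       [-0.44797843, -0.54047431,  0.71218175, -0.67635179],
       [ 0.00455006, -0.7979523 , -0.60270343,  0.76344453],
       [ 0.        ,  0.        ,  0.        ,  1.        ]])}
```

View pics/top0.png

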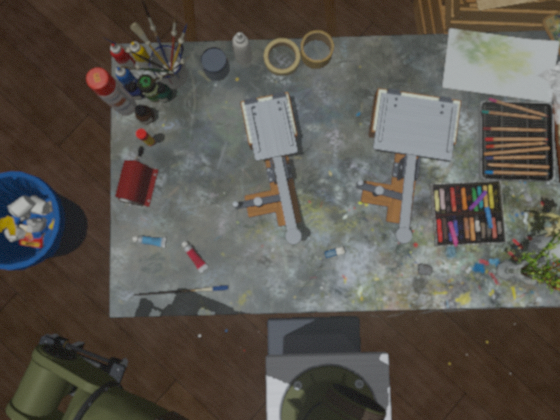

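View pics/side0.png

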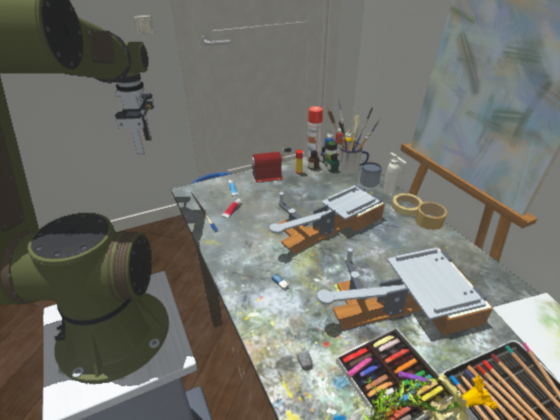

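The wide press is on the right in the top view: flap about (415,125), pad about (404,234), catch peg about (361,184). I'll zoom in on it.

```bash
python3 - <<'E'
import cv2,numpy as np
p=cv2.imread("pics/top0.png")[85:250,340:480];cv2.imwrite("pics/topz.png",cv2.resize(p,None,fx=4.2,fy=3.6*1.0,interpolation=cv2.INTER_CUBIC) if 0 else cv2.resize(p,None,fx=3.6,fy=3.6,interpolation=cv2.INTER_CUBIC))
p=cv2.imread("pics/side0.png")[230:350,300:500];cv2.imwrite("pics/sidez.png",cv2.resize(p,None,fx=4,fy=4,interpolation=cv2.INTER_CUBIC))
E
```

```text
(no output)
```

View pics/topz.png

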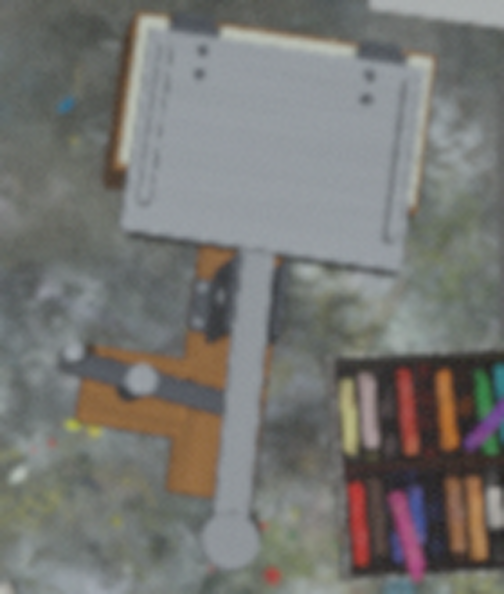

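View pics/sidez.png

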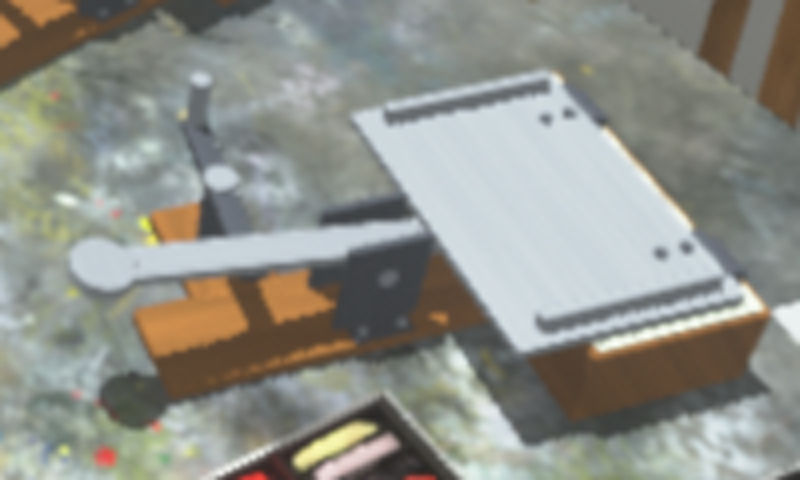

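Zooms: top view pad (404,235), post (379,191), peg top (360,183), flap front corners (374,150) and (450,160). Side view: pad (325,296), peg top (350,249.5). The catch lies across under the lever. I'll turn these into points next.

```bash
cat > h.py <<'E'
from station import ctrl
import numpy as np
def ray(n,u,v):
    m=ctrl.camera_model(n);E=m["extrinsics"];d=E[:3,:3]@np.linalg.inv(m["K"])@[u,v,1];return E[:3,3],d
def plane(n,u,v,z):
    c,d=ray(n,u,v);return c+d*(z-c[2])/d[2]
def tri(a,b):
    c1,d1=ray("top",*a);c2,d2=ray("side",*b)
    s=np.linalg.lstsq(np.c_[d1,-d2],c2-c1,rcond=None)[0];p=c1+s[0]*d1;q=c2+s[1]*d2
    return (p+q)/2,np.linalg.norm(p-q)
def proj(n,P):
    m=ctrl.camera_model(n);p=m["K"]@np.linalg.inv(m["extrinsics"])[:3]@np.r_[P,1];return p[:2]/p[2]
E
python3 - <<'E'
from h import *
pt=lambda x,y:(340+x/3.6-.36,85+y/3.6-.36)
ps=lambda x,y:(300+x/4-.37,230+y/4-.37)
print("pad",plane("top",*pt(231,540),.098),plane("side",*ps(101,264),.098),tri(pt(231,540),ps(101,264)))
print("peg",plane("top",*pt(73,352),.104),plane("side",*ps(201,79),.104),tri(pt(73,352),ps(201,79)))
print("post",tri(pt(141,380),ps(221,178)),plane("top",*pt(141,380),.075))
a=plane("top",*pt(123,233),.068);b=plane("top",*pt(396,271),.068);print("flap",a,b,np.linalg.norm(a-b))
v=(a-b)[:2];yaw=np.arctan2(-v[0],v[1]);print("yaw flap",yaw)
a1=plane("top",*pt(231,540),.098); a2=plane("top",*pt(259,252),.06);w=(a2-a1);print("yaw lever",np.arctan2(w[1],w[0]))
pad=tri(pt(231,540),ps(101,264))[0][:2]
for y in(yaw,np.arctan2(w[1],w[0])):
    R=np.array([[np.cos(y),-np.sin(y)],[np.sin(y),np.cos(y)]])
    O=a1[:2]+R@[.176,0];print("O",O,"axis",O+R@[-.07,.07],"peg",O+R@[-.07,.125],"flapmid",O+R@[.035,0],(a+b)/2,"end peg",O+R@[-.015,.07],"bed corner/cheek",O+R@[0,.02])
d=np.load("pics/top0.npz")["d"]
E
```

```text
pad [ 0.45345829 -0.1930542   0.098     ] [ 0.45166212 -0.19160476  0.098     ] (array([ 0.45243462, -0.19240041,  0.09859013]), np.float64(0.0022254347097750912))
peg [ 0.58580535 -0.08983743  0.104     ] [ 0.58503512 -0.09185046  0.104     ] (array([ 0.58620057, -0.09018791,  0.10216939]), np.float64(0.0002761477467058129))
post (array([ 0.56993176, -0.14269181,  0.06798955]), np.float64(0.0005089765001230672)) [ 0.56878234 -0.14122307  0.075     ]
flap [ 0.6759163  -0.13478065  0.068     ] [ 0.64252036 -0.32720857  0.068     ] 0.19530435842430913
yaw flap -0.1718387830655274
yaw lever -0.18993689117299248
O [ 0.62686616 -0.22314921] axis [ 0.56986672 -0.14221056] peg [ 0.57927141 -0.0880206 ] flapmid [ 0.66135068 -0.22913401] [ 0.65921833 -0.23099461  0.068     ] end peg [ 0.62405668 -0.15161525] bed corner/cheek [ 0.63028605 -0.20344377]
O [ 0.62629313 -0.22628246] axis [ 0.57076778 -0.14432555] peg [ 0.58115161 -0.09031466] flapmid [ 0.66066369 -0.23289035] [ 0.65921833 -0.23099461  0.068     ] end peg [ 0.62477867 -0.15470938] bed corner/cheek [ 0.63006907 -0.20664214]
```

```bash
python3 - <<'E'
from h import *
from scipy.spatial.transform import Rotation as R
o=ctrl.get_obs();print(R.from_euler("xyz",o["eef_rot"]).as_matrix().round(3))
yaw=-.18;ax=np.array([.570,-.143]);M=np.array([[np.cos(yaw),-np.sin(yaw)],[np.sin(yaw),np.cos(yaw)]])
for th in np.arange(.1,1.66,.1):
    p=ax+M@[.055*np.sin(th),.055*np.cos(th)]; t=M@[np.cos(th),-np.sin(th)]
    print(round(th,2),p.round(4),"tan",t.round(2),"finger gap 17mm",(p-.017*t).round(4))
E
```

```text
[[-0.     0.37   0.929]
 [-0.001  0.929 -0.37 ]
 [-1.    -0.001 -0.   ]]
0.1 [ 0.5852 -0.0901] tan [ 0.96 -0.28] finger gap 17mm [ 0.5689 -0.0854]
0.2 [ 0.5904 -0.0919] tan [ 0.93 -0.37] finger gap 17mm [ 0.5746 -0.0856]
0.3 [ 0.5954 -0.0942] tan [ 0.89 -0.46] finger gap 17mm [ 0.5803 -0.0864]
0.4 [ 0.6001 -0.097 ] tan [ 0.84 -0.55] finger gap 17mm [ 0.5859 -0.0877]
0.5 [ 0.6046 -0.1002] tan [ 0.78 -0.63] finger gap 17mm [ 0.5914 -0.0895]
0.6 [ 0.6087 -0.1039] tan [ 0.71 -0.7 ] finger gap 17mm [ 0.5966 -0.0919]
0.7 [ 0.6124 -0.108 ] tan [ 0.64 -0.77] finger gap 17mm [ 0.6016 -0.0949]
0.8 [ 0.6157 -0.1124] tan [ 0.56 -0.83] finger gap 17mm [ 0.6062 -0.0982]
0.9 [ 0.6185 -0.1171] tan [ 0.47 -0.88] finger gap 17mm [ 0.6105 -0.1021]
1.0 [ 0.6209 -0.122 ] tan [ 0.38 -0.92] finger gap 17mm [ 0.6144 -0.1063]
1.1 [ 0.6227 -0.1272] tan [ 0.29 -0.96] finger gap 17mm [ 0.6178 -0.1109]
1.2 [ 0.624  -0.1326] tan [ 0.19 -0.98] finger gap 17mm [ 0.6208 -0.1159]
1.3 [ 0.6248 -0.138 ] tan [ 0.09 -1.  ] finger gap 17mm [ 0.6232 -0.1211]
1.4 [ 0.625  -0.1435] tan [-0.01 -1.  ] finger gap 17mm [ 0.6252 -0.1265]
1.5 [ 0.6247 -0.149 ] tan [-0.11 -0.99] finger gap 17mm [ 0.6265 -0.1321]
1.6 [ 0.6238 -0.1544] tan [-0.21 -0.98] finger gap 17mm [ 0.6273 -0.1378]
```

Emit:
jog_arm(
  rows=[0.02,-0.035,0,0,0,0,1,0.02,-0.035,0,0,0,0,1,0.02,-0.035,0,0,0,0,1,0.02,-0.035,0,0,0,0,1,0.02,-0.035,0,0,0,0,1,0.02,-0.035,0,0,0,0,1,0.02,-0.035,0,0,0,0,1,0.02,-0.035,0,0,0,0,1],
)

```text
time_s: 0.77
ee_pos: [0.3638, 0.2291, 0.2054]
eef_rot: [2.206, 1.571, 1.827]
force: [1.0, -0.2, -0.3]
grip_width: 0.0442
```

Emit:
jog_arm(
  rows=[0.02,-0.035,0,0,0,0,1,0.02,-0.035,0,0,0,0,1,0.02,-0.035,0,0,0,0,1,0.02,-0.035,0,0,0,0,1,0.02,-0.035,0,0,0,0,1,0.02,-0.035,0,0,0,0,1,0.02,-0.035,0,0,0,0,1,0.02,-0.035,0,0,0,0,1],
)

```text
time_s: 1.43
ee_pos: [0.5239, -0.051, 0.2052]
eef_rot: [-3.069, 1.57, 2.835]
force: [-0.3, 0.8, 1.0]
grip_width: 0.0008
```

```bash
python3 - <<'E'
from h import *
o=ctrl.get_obs();print(o)
E
```

```text
{'time_s': 1.4333, 'qpos': array([-1.66740411e-01,  2.47608974e-01,  1.58795768e+00,  4.72337358e-05,
        1.30635035e+00, -1.35854087e+00]), 'joint_vel': array([-0.73756848,  0.60286116, -0.73983839,  0.00229447,  0.13243711,
       -0.73504169]), 'tau': array([  3.53277884, -55.24629593, -29.66899574,  -0.13718014,
        -0.17274333,   1.40729863]), 'ee_pos': array([ 0.52387488, -0.05104248,  0.20524748]), 'eef_rot': array([-3.06897365,  1.57046879,  2.83520343]), 'force': array([-0.31614968,  0.83106536,  0.96377792]), 'moment': array([ 0.0307611 , -0.01270204,  0.01248628]), 'grip_width': 0.0008231596294278736}
```

Emit:
jog_arm(
  rows=[0.014,-0.015,-0.015,0,0,0,1,0.014,-0.015,-0.03,0,0,0,1,0,0,-0.03,0,0,0,1,0,0,-0.03,0,0,0,1,0,0,-0.018,0,0,0,1,0,0,0,0,0,0,1],
)

```text
time_s: 1.93
ee_pos: [0.5492, -0.0787, 0.0783]
eef_rot: [-2.973, 1.564, 2.931]
force: [-0.2, -0.6, 0.2]
grip_width: 0.0006
```

```bash
python3 - <<'E'
from h import *
import cv2
for n in("top","side"):
    p,d=ctrl.camera(n)
    c=p[150:250,340:480] if n=="top" else p[180:330,280:480]
    cv2.imwrite(f"pics/{n}1.png",cv2.resize(c[:,:,::-1],None,fx=4,fy=4,interpolation=cv2.INTER_CUBIC))
E
```

```text
(no output)
```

View pics/top1.png

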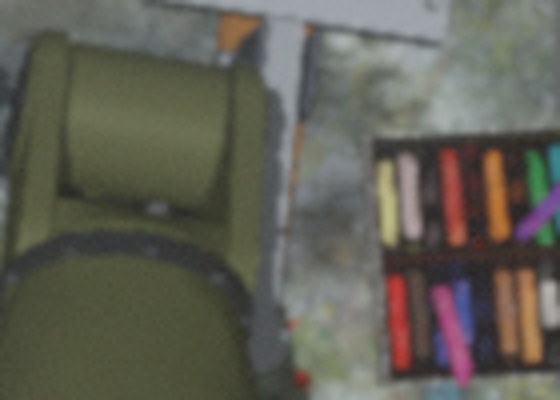

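View pics/side1.png

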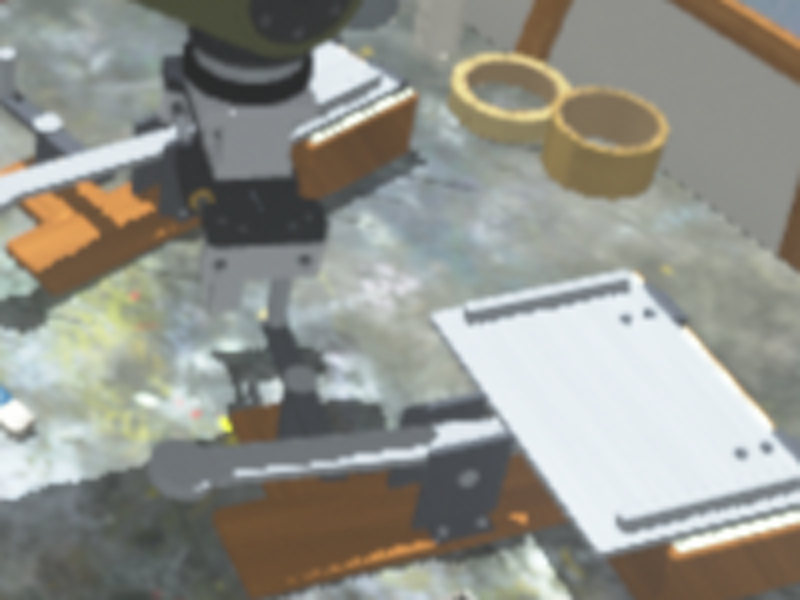

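The side view shows the shut fingers just left of and behind the peg (peg at about (278,300) in the crop), with the gripper body well above. Now I'll close up on the peg.

Emit:
jog_arm(
  rows=[0,0,0,0,0,0,1,0.008,-0.002,0,0,0,0,1,0.009,-0.002,0,0,0,0,1,0,0,0,0,0,0,1],
)

```text
time_s: 2.37
ee_pos: [0.5703, -0.0834, 0.0839]
eef_rot: [0.163, 1.568, -0.215]
force: [-0.4, -0.3, 0.5]
grip_width: 0.0003
```

Emit:
jog_arm(
  rows=[0.006,-0.001,0,0,0,0,1,0.006,-0.001,0,0,0,-5,1,0.0055,-0.002,0,0,0,-6,1,0.0055,-0.002,0,0,0,-6,1,0.005,-0.0025,0,0,0,-6,1,0,0,0,0,0,0,1],
)

```text
time_s: 2.87
ee_pos: [0.5971, -0.0917, 0.0828]
eef_rot: [0.739, 1.57, -0.046]
force: [-0.4, -0.7, 0.1]
grip_width: 0.0005
```

```bash
cat > snap.py <<'E'
from h import *
import cv2,sys
p,d=ctrl.camera("side");c=p[180:330,280:480]
cv2.imwrite(f"pics/side{sys.argv[1]}.png",cv2.resize(c[:,:,::-1],None,fx=4,fy=4,interpolation=cv2.INTER_CUBIC))
E
python3 snap.py 2
```

```text
(no output)
```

View pics/side2.png

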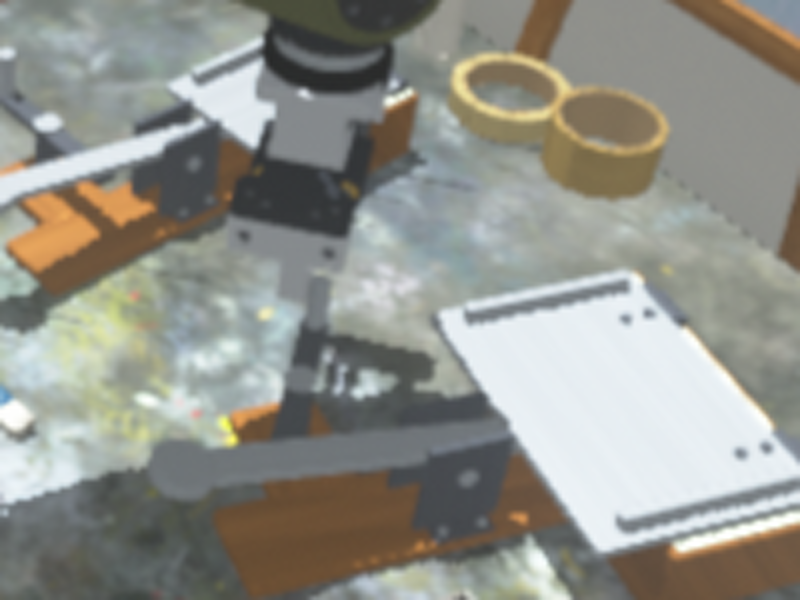

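The peg has moved to about (318,290), and the catch bar is swinging. I'll continue along the arc.

Emit:
jog_arm(
  rows=[0.005,-0.003,0,0,0,-6,1,0.0045,-0.0035,0,0,0,-6,1,0.0045,-0.004,0,0,0,-6,1,0.004,-0.004,0,0,0,-6,1,0.0035,-0.0045,0,0,0,-6,1,0.003,-0.005,0,0,0,-6,1,0,0,0,0,0,0,1],
)

```text
time_s: 3.5
ee_pos: [0.6211, -0.1159, 0.0826]
eef_rot: [1.137, 1.57, -0.273]
force: [-0.4, -0.3, -0.5]
grip_width: 0.0007
```

```bash
python3 snap.py 3
```

```text
(no output)
```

View pics/side3.png

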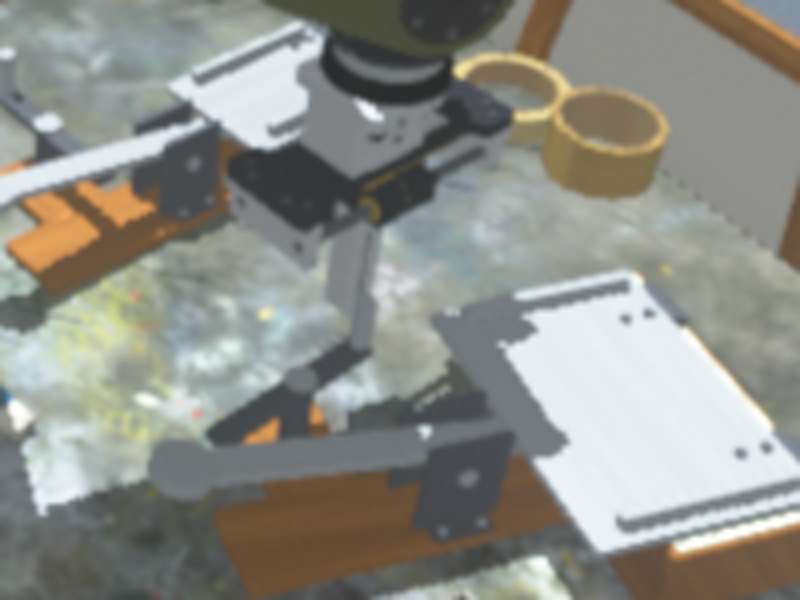

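The catch is now at about 1.2 rad, with its bar well rotated. I'll push on to the stop.

Emit:
jog_arm(
  rows=[0.0025,-0.005,0,0,0,-5,1,0.002,-0.0055,0,0,0,-5,1,0.0015,-0.0055,0,0,0,-5,1,0.001,-0.0055,0,0,0,-5,1,0,0,0,0,0,0,1],
)

```text
time_s: 3.97
ee_pos: [0.6276, -0.1373, 0.0825]
eef_rot: [-1.314, 1.571, -3.071]
force: [-0.9, -0.4, -0.4]
grip_width: 0.0007
```

Emit:
jog_arm(
  rows=[0,-0.002,0,0,0,0,1,0,0,0,0,0,0,1],
)

```text
time_s: 4.13
ee_pos: [0.6276, -0.1379, 0.0825]
eef_rot: [-2.676, 1.569, 1.856]
force: [-0.3, 5.2, 0.5]
grip_width: 0.0005
```

Emit:
jog_arm(
  rows=[0,-0.002,0,0,0,0,1,0,0,0,0,0,0,1],
)

```text
time_s: 4.3
ee_pos: [0.6276, -0.1383, 0.0824]
eef_rot: [-2.704, 1.567, 1.829]
force: [-2.1, 13.2, 2.9]
grip_width: 0.0007
```

```bash
python3 snap.py 4
```

```text
(no output)
```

View pics/side4.png

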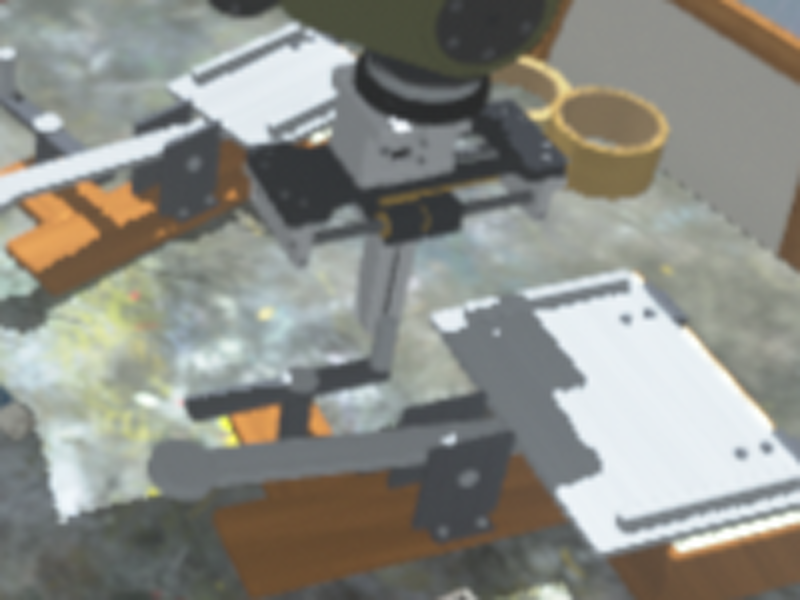

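The catch is at its stop: reaction 13 N with no further travel, and the bar lies along the lever. I'll back off, rise and go over to the pad.

Emit:
jog_arm(
  rows=[0,0.012,0,0,0,0,1,0,0.012,0.01,0,0,0,1,0,0,0.035,0,0,0,1,0,0,0.035,0,0,0,1,-0.035,-0.015,0,0,0,0,1,-0.035,-0.015,0,0,0,0,1,-0.035,-0.015,0,0,0,0,1,-0.035,-0.015,0,0,0,0,1],
)

```text
time_s: 5.02
ee_pos: [0.4863, -0.1766, 0.1632]
eef_rot: [1.011, 1.57, -0.742]
force: [1.2, -0.8, 1.0]
grip_width: 0.0004
```

Emit:
jog_arm(
  rows=[-0.03,-0.012,0,0,0,0,1,0,0,0,0,0,0,1,0,0,0,0,0,0,1],
)

```text
time_s: 5.27
ee_pos: [0.4575, -0.1891, 0.1637]
eef_rot: [1.177, 1.569, -0.579]
force: [-0.4, -0.2, 0.1]
grip_width: 0.0005
```

```bash
sed -i 's/280:480\]/280:480]/' snap.py; python3 snap.py 5
```

```text
(no output)
```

View pics/side5.png

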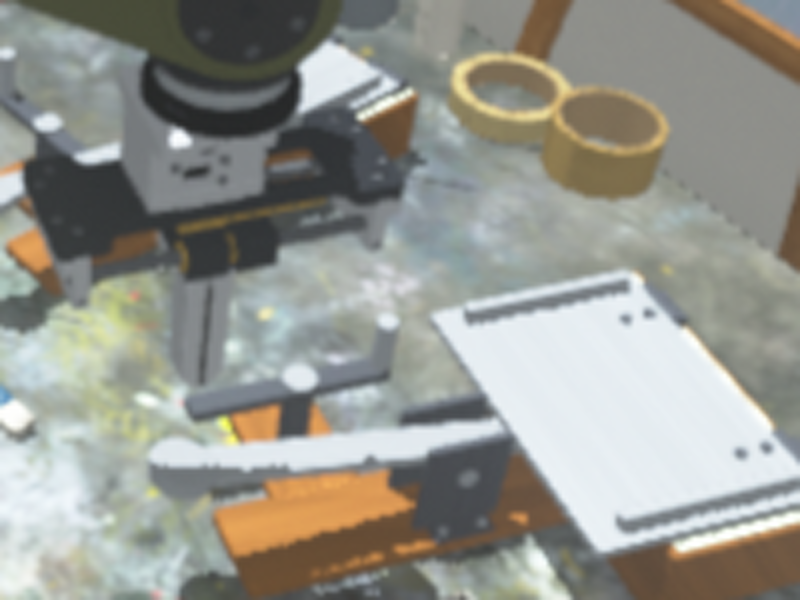

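```bash
python3 - <<'E'
from h import *
q=(280+387/4-.37,180+322/4-.37);P=plane("side",*q,.104);v=P[:2]-[.570,-.143];print(P,np.linalg.norm(v),"catch",np.pi/2-.18-np.arctan2(v[1],v[0]))
E
```

```text
[ 0.62163864 -0.1541227   0.104     ] 0.052822947298537475 catch 1.6029498763723142
```

Emit:
jog_arm(
  rows=[-0.0045,-0.0035,-0.02,0,0,0,1,0,0,-0.02,0,0,0,1,0,0,-0.015,0,0,0,1,0,0,0,0,0,0,1],
)

```text
time_s: 5.65
ee_pos: [0.4532, -0.1912, 0.105]
eef_rot: [-1.847, 1.567, 2.681]
force: [-0.5, 0.2, -0.0]
grip_width: 0.0004
```

```bash
python3 snap.py 6
```

```text
(no output)
```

View pics/side6.png

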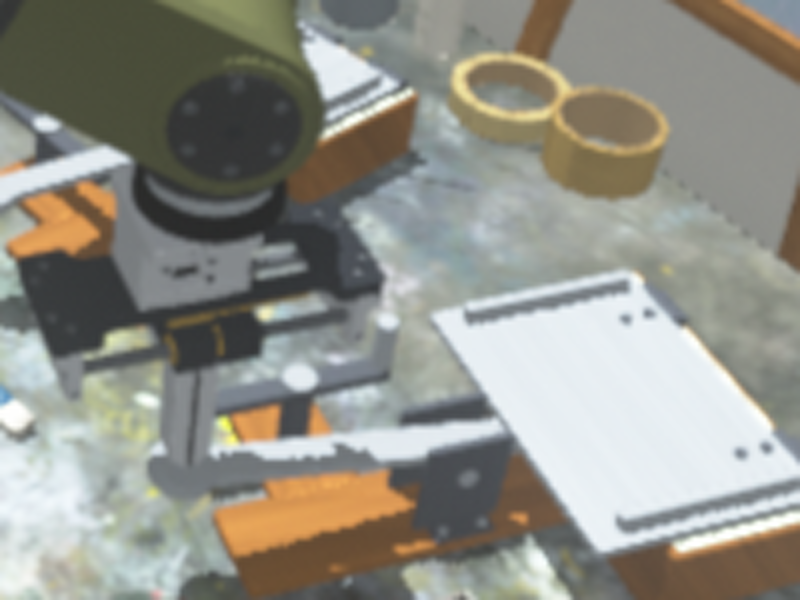

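The catch measures about 1.60 rad, so it is at its stop. The fingertips stand over the middle of the pad at about (190,460). I'll press down gently.

Emit:
jog_arm(
  rows=[0,-0.0005,-0.004,0,0,0,1,0,0,-0.004,0,0,0,1,0,0,-0.004,0,0,0,1,0,0,-0.004,0,0,0,1,0,0,-0.004,0,0,0,1,0,0,-0.004,0,0,0,1,0,0,0,0,0,0,1],
)

```text
time_s: 6.28
ee_pos: [0.4533, -0.193, 0.0828]
eef_rot: [-1.914, 1.57, 2.611]
force: [-1.5, -0.1, 2.6]
grip_width: 0.0006
```

Emit:
jog_arm(
  rows=[0,0,-0.004,0,0,0,1,0,0,-0.004,0,0,0,1,0,0,-0.004,0,0,0,1,0,0,-0.004,0,0,0,1,0,0,-0.004,0,0,0,1,0,0,-0.004,0,0,0,1,0,0,0,0,0,0,1],
)

```text
time_s: 6.87
ee_pos: [0.4532, -0.1929, 0.0586]
eef_rot: [-1.936, 1.57, 2.59]
force: [-3.1, 0.8, 3.0]
grip_width: 0.0002
```

```bash
python3 snap.py 7
```

```text
(no output)
```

View pics/side7.png

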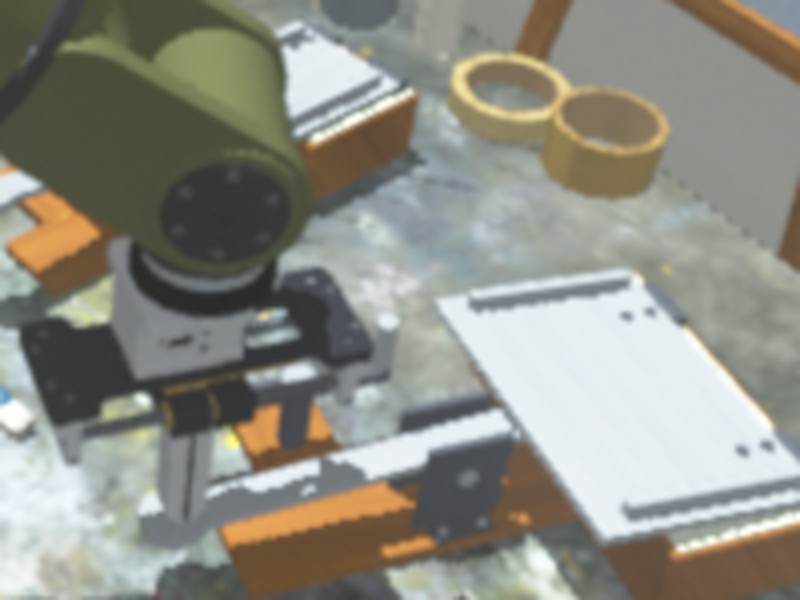

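The flap edge is rising and the lever is clear of the catch. The -3 N along x comes from the pad's arc, so I'll follow it about 4 mm in -x while going on down.

Emit:
jog_arm(
  rows=[-0.002,0.0005,-0.002,0,0,0,1,-0.002,0.0005,-0.004,0,0,0,1,0,0,-0.004,0,0,0,1,0,0,-0.004,0,0,0,1,0,0,-0.004,0,0,0,1,0,0,-0.003,0,0,0,1,0,0,0,0,0,0,1],
)

```text
time_s: 7.5
ee_pos: [0.4491, -0.1919, 0.0377]
eef_rot: [-1.871, 1.57, 2.655]
force: [1.3, -0.5, 3.6]
grip_width: 0.0006
```

Emit:
jog_arm(
  rows=[0,0,-0.003,0,0,0,1,0,0,-0.002,0,0,0,1,0,0,0,0,0,0,1,0,0,0,0,0,0,1],
)

```text
time_s: 7.83
ee_pos: [0.4493, -0.192, 0.0333]
eef_rot: [-1.736, 1.57, 2.79]
force: [0.6, -0.6, 4.0]
grip_width: 0.0005
```

```bash
python3 - <<'E'
from h import *
import cv2
p,d=ctrl.camera("side");cv2.imwrite("pics/side8f.png",p[:,:,::-1]);np.savez("pics/s8.npz",p=p,d=d)
cv2.imwrite("pics/side8.png",cv2.resize(p[180:330,280:480][:,:,::-1],None,fx=4,fy=4,interpolation=cv2.INTER_CUBIC))
p,d=ctrl.camera("top");cv2.imwrite("pics/top8.png",p[:,:,::-1])
E
```

```text
(no output)
```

View pics/side8.png

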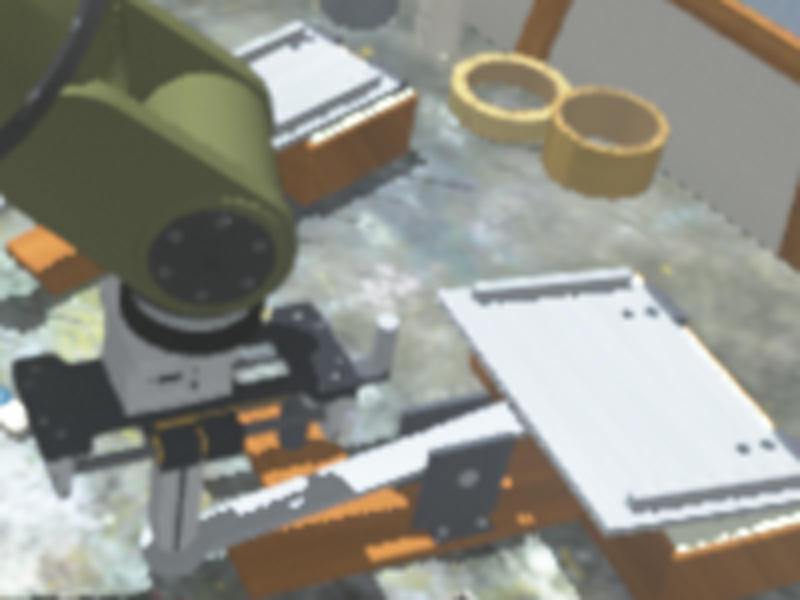

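View pics/top8.png

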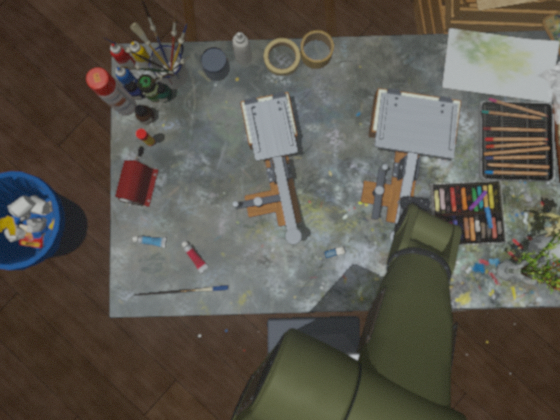

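The flap's front corner has risen from about (433,315) to (440,290) in the crop. I'll use depth to measure the rise.

```bash
python3 - <<'E'
from h import *
m=ctrl.camera_model("side");E=m["extrinsics"];Ki=np.linalg.inv(m["K"])
yaw=-.18;M=np.array([[np.cos(yaw),-np.sin(yaw)],[np.sin(yaw),np.cos(yaw)]]);O=np.array([.6262,-.2245])
for f in("side0","s8"):
    d=np.load(f"pics/{f}.npz")["d"];v,u=np.mgrid[240:330,380:490];z=d[v,u]
    P=(Ki@np.stack([u.ravel(),v.ravel(),np.ones(u.size)]))*z.ravel();W=(E[:3,:3]@P).T+E[:3,3]
    L=(W[:,:2]-O)@M
    s=(z.ravel()>0)&(abs(L[:,1])<.07)&(L[:,0]>.045)&(L[:,0]<.16)&(W[:,2]>.055)
    A=np.c_[L[s],np.ones(s.sum())];zz=W[s,2]
    for _ in range(3):
        c=np.linalg.lstsq(A,zz,rcond=None)[0];k=abs(A@c-zz)<.004;A,zz=A[k],zz[k]
    print(f,len(zz),c,"front z",c@[.037,0,1],"hinge z",c@[.185,0,1])
print(ctrl.get_obs()["joint_vel"].round(4))
E
```

```text
side0 1943 [-0.0005249  -0.00045316  0.06864735] front z 0.0686279243221728 hinge z 0.06855023841411498
s8 1772 [-0.13005032  0.00140111  0.09287115] front z 0.08805929121833372 hinge z 0.06881184407129064
[-0.0021 -0.0014  0.0006 -0.0017  0.0014  0.0008]
```

Emit:
jog_arm(
  rows=[0,0,0,0,0,0,1,0,0,0,0,0,0,1,0,0,0,0,0,0,1,0,0,0,0,0,0,1,0,0,0,0,0,0,1,0,0,0,0,0,0,1],
)

```text
time_s: 8.43
ee_pos: [0.4493, -0.192, 0.0334]
eef_rot: [-1.7, 1.571, 2.825]
force: [0.3, -0.2, 1.8]
grip_width: 0.0005
```

Depth gives a rise of 19.4 mm with the hinge line unmoved, and the arm is still. Handing in.

```bash
python3 -c "
from station import ctrl
print(ctrl.hand_in())"
```

```text
the job is handed in; nothing more can be done
None
```

The wide press is open and the job is handed in, with the shut fingertips still holding the lever pad down. It took about 8.5 s of the 51 s allowed.

- **Catch:** I pushed the peg round until it stopped, with a 13 N reaction and no further travel. One camera view put it at about 1.60 rad, which matches the 1.57 stop within measuring error.
- **Flap:** I pressed the pad down about 65 mm with 2–4 N. A plane fit to the depth image shows the front edge 19.4 mm higher and the hinge line unmoved. The arm was still when I checked.
- **Lever:** midway down, about 3 N of sideways drag built up at the pad, so I moved about 4 mm along its arc to relieve it. The pictures show the lever still between its cheeks.
- **Rest of the scene:** the narrow press and the loose things look unmoved in the last top view. The flap was not touched.

The final vertical force read 1.8 N, after 4.0 N just before, while the position had not changed. I put this down to sensor noise and did not look at the flap again before handing in.

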